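# After the kahk baking: shut the press nozzles in their pot and lay the dough strips to dry

## Task

Clear up after the kahk baking: put every steel press nozzle from the pocket tray into the ceramic pot, then push the pot's sprung lid down until its latch catches and holds it shut. Lay every wooden dough strip to dry across both steel rests over the blue glass dish, each one level, about centred over the dish, square across the rests and not touching another strip; leave the stamp, tongs, jar, mug and can where they are.

Things in the scene. Friction and masses are not known exactly. Their poses are not given: they have to be found in the camera images.
- strip0_mid (a point): loose light-wood dough strip, a flat bar 200 mm long (its x axis), 16 mm wide (y) and 12 mm tall (z), 35 g; starts lying on the sideboard; this point is its centre. May be absent.
- strip1_mid (a point): loose light-wood dough strip, a flat bar 200 mm long (its x axis), 16 mm wide (y) and 12 mm tall (z), 35 g; starts lying on the sideboard; this point is its centre. May be absent.
- strip2_mid (a point): loose light-wood dough strip, a flat bar 200 mm long (its x axis), 16 mm wide (y) and 12 mm tall (z), 35 g; starts lying on the sideboard; this point is its centre. May be absent.
- nozzle0_mid (a point): loose steel press nozzle, an upright cylinder 16 mm across and 28 mm tall (z axis along it) with a cone tip up to 36 mm above its foot, about 20 g; stands in a pocket of the tray, its top standing 24 mm out of it; this point is on its axis, 14 mm above its foot. May be absent.
- nozzle1_mid (a point): loose steel press nozzle, an upright cylinder 16 mm across and 28 mm tall (z axis along it) with a cone tip up to 36 mm above its foot, about 20 g; stands in a pocket of the tray, its top standing 24 mm out of it; this point is on its axis, 14 mm above its foot. May be absent.
- nozzle2_mid (a point): loose steel press nozzle, an upright cylinder 16 mm across and 28 mm tall (z axis along it) with a cone tip up to 36 mm above its foot, about 20 g; stands in a pocket of the tray, its top standing 24 mm out of it; this point is on its axis, 14 mm above its foot. May be absent.
- nozzle3_mid (a point): loose steel press nozzle, an upright cylinder 16 mm across and 28 mm tall (z axis along it) with a cone tip up to 36 mm above its foot, about 20 g; stands in a pocket of the tray, its top standing 24 mm out of it; this point is on its axis, 14 mm above its foot. May be absent.
- nozzle4_mid (a point): loose steel press nozzle, an upright cylinder 16 mm across and 28 mm tall (z axis along it) with a cone tip up to 36 mm above its foot, about 20 g; stands in a pocket of the tray, its top standing 24 mm out of it; this point is on its axis, 14 mm above its foot. May be absent.
- tray: fixed dark-wood pocket tray, 150 (x) x 100 (y) x 16 mm tall, six pockets 20 mm square, 12 mm deep, in 3 rows along x by 2 along y at 48 mm pitch; origin under its centre
- pot: fixed round white ceramic pot, 124 mm across outside, 112 mm inside, rim 85 mm above its foot, floor 5 mm thick; origin under its centre, x axis towards the lid's hinge, so that the steel latch hook (up to 120 mm high, 72 to 86 mm from the axis) stands on the -x side. It works by itself and is not to be handled
- pot_mid (a point): point on the pot's axis, 45 mm above its foot
- pot_hinge (a point): middle of the lid's hinge line, 70 mm from the pot's axis along the pot's +x and 90 mm above its foot; the line runs along the pot's y axis
- lid (a joint): lid angle: 0 shut, 1.57 upright, about 1.8 open. A weak spring (some 1 N at the front) swings it open when let go; over the last 20 mm at the front gasket and latch resist, growing to some 10 N at the front edge, then the latch snaps over its tongue and holds it below 0.03. Push it over from behind, then down from above, with closed fingers
- lid_front (a point): point on the outer (upper) face of the lid, 110 mm from the hinge line; its z axis is that face's outward normal. The lid is a flat ceramic disc 128 mm across, 10 mm thick, its underside level with the hinge line when shut; a steel tongue on its front reaches 151 mm from the hinge line
- dish: fixed oblong blue glass dish, 170 (x) x 66 (y) x 30 mm tall, under the gap between the rests; origin under its centre, the rests run along its x axis
- rest_a: fixed steel rest on the dish's +y side, an upright bar 190 mm long (x), 14 mm wide (y), its level top 60 mm above its foot, with 12 mm higher stops over its last 8 mm at each end; origin under its centre. The two rests' centres are 96 to 120 mm apart
- rest_b: the same rest on the dish's -y side
- stamp: wooden kahk stamp, 56 mm wide, 70 mm tall, a loose bystander; origin under its centre
- tongs: white plastic tongs lying flat, 200 mm long, a loose bystander; origin under its centre
- jar: amber glass jar, 70 mm wide, 100 mm tall, a loose bystander; origin under its centre
- cup: white ceramic mug, 72 mm wide, 75 mm tall, a loose bystander; origin under its centre
- canister: aluminium can, 74 mm wide, 120 mm tall, a loose bystander; origin under its centre

How it is judged:
By the outcome, as a careful person would: the job done as asked, in the order asked, and still so for the second after the job is handed in, with the robot touching nothing.
Of nozzle0, nozzle1, nozzle2, nozzle3, nozzle4 only 3 to 5 are there at a start; the rules pass over those that are not, and their reading is None.
Of strip0, strip1, strip2 only 2 to 3 are there at a start; the rules pass over those that are not, and their reading is None.
At some moment in a run one of strip0, strip1, strip2 may be knocked a few centimetres aside while the robot is not near it.
It also fails if it takes over 210 s, if anything falls off the work surface, if the arm or the gripper's body presses on something with over 40 N, if the wrist force passes 120 N, or if a joint passes its speed limit or range.

## Robot

A 7-joint arm with a two-finger parallel gripper is mounted at the origin on the work surface. World frame = base frame: x ahead of the robot, y to its left, z up, the work surface at z = 0. Lengths are in m, angles in rad, forces in N, time in s.
With the tool pointing down it reaches from about 0.4 to 0.925 m from the base axis. Payload 5.6 kg.
Tool frame: the origin (TCP) lies midway between the tips of the shut fingers; the grasp point (between the pads) lies 19 mm behind it; z points along the fingers, y is the line along which they close (so a half turn about z gives the same grasp; the last joint's range is limited). The gripper opens to 85 mm and grips with 20 to 120 N. Pads are 22 mm wide; open, the fingers measure 114 mm over their backs; the gripper's body (76 mm by 85 mm) begins 54 mm behind the grasp point. The pads swing forward as they close: fully open they stand 13 mm farther back than shut.
Start: joints at [1.233, 0.468, -0.012, 1.603, 0.006, 1.071, -0.056], TCP at [0.189, -0.622, 0.231] pointing down, gripper open.
Joint ranges: [-2.53, 2.53], [-0.31, 2.02], [-1.57, 1.55], [0.28, 2.44], [-1.29, 4.43], [0.15, 1.84], [-2.92, 2.92]. Speed limits (rad/s): [2.57, 2.57, 3.14, 3.14, 3.14, 3.14, 3.14].

## Interface

Orientations are given as a unit quaternion [w, x, y, z].
In Python, from plant import env, fingers, readout, grab_frame, regions_of gives the robot as it stands. Calls block until the motion is done:
- env.reach(position, orientation): joint-space move of the TCP to a pose.
- env.movel(position, orientation=None, feed=0.15, until_force=None): straight line of the TCP; orientation=None keeps the orientation; feed is the mean speed in m/s. With until_force (N) it stops when the force on the tool has changed by that much, and returns True; else False.
- env.movej(angles): joint-space move.
- fingers.grip(opening, newtons=None): finger opening in m; newtons is the grip in N (None keeps the last); returns when the fingers have stopped.
- env.hold(seconds).
- env.ik(position, orientation): joint angles nearest the present ones, or None.
- readout.get_obs(): the state.
- grab_frame(name): name is "scene" or "top"; returns a dict with "pixels" (400x640x3 uint8, red, green, blue), "z_map" (400x640 float32, m along the optical axis (not along the pixel's ray), 0 where there is no reading), "fov_y" (degrees; the focal length in pixels is half the picture's height over the tangent of half this angle, whatever the lens; pixels are square), "cx", "cy" (the principal point, pixels), "pose" (4x4, takes a point from camera to world coordinates). Camera axes: x right, y up, looking along -z (the intrinsics and any distortion apply to the point x, -y, -z); pixel columns grow to the right and rows downward; lengths in m; the calibration is good to about 2 mm. A picture is of the moment at which its call begins.
A pose or a line that the arm cannot do raises env.Unreachable and nothing moves.
- env.finish_job(): hands the job in; it is judged then, once.
Trained networks look in the newest picture that a camera, given by its name, has taken for a name from the list of things; names that differ only in an ending like _2 or _b are one class to them, and where a whole thing is asked for, a point or a joint stands for the part that bears it (a point fixed in the world has none). Each returns a list of dicts, best first, with "p" (0 to 1); they miss things now and then, are a little off and sometimes report something else, mostly with a low value. They report only what shows in the picture. A call takes as long as a camera call.
- regions_of(camera, thing): "region" (400x640 bool, what is visible of it) and "rect" ([centre column, centre row, width, height] in pixels, round what is visible of it).
The state is a dict: "time_s": time; "q": joint angles; "joint_vel": joint speeds; "joint_torque": joint torques, N m; "ee_pos": TCP position; "orientation": TCP orientation; "force": force on the tool from outside, world axes, zero at the start; "wrist_torque": the same for the moment, N m; "finger_gap": finger opening in m; "finger_force": force on a finger pad.
Only numpy, scipy, OpenCV 4.12 (cv2) and the standard library are available. Lean on these libraries where they do the work, as an engineer would, in place of code of your own. Each camera call takes 0.05 s, during which the arm holds its last target. There are 200 camera calls.

## Working session

There is one attempt and no reset: what is moved stays moved. The work goes in short steps, each a Python script; the robot and the scene stay as the last script left them, time stands still between calls to the robot, and variables do not carry over. Pictures are saved under pics/ and viewed, at most 14 in all, crops included, and the job is handed in when it is done.

```bash
ls; mkdir -p pics
cat > h.py <<'E'
import numpy as np, cv2
from plant import env, fingers, readout, grab_frame, regions_of
def cloud(f):
    z=f["z_map"]; h,w=z.shape; F=h/2/np.tan(np.radians(f["fov_y"])/2)
    c,r=np.meshgrid(np.arange(w),np.arange(h))
    P=np.stack([(c-f["cx"])/F*z,-(r-f["cy"])/F*z,-z],-1)
    W=P@f["pose"][:3,:3].T+f["pose"][:3,3]; W[z<=0]=np.nan
    return W
def save(f,n): cv2.imwrite("pics/"+n,f["pixels"][:,:,::-1])
def q(yaw):  # tool down, tool y axis at world angle yaw+90deg... tool x at yaw
    return np.array([0,np.cos(yaw/2),np.sin(yaw/2),0])
E
python3 - <<'E'
from h import *
for c in ("scene","top"):
    f=grab_frame(c); save(f,c+"1.png"); W=cloud(f); np.save(c+"1.npy",W)
    print(c,{k:(np.round(v,3).tolist() if k=="pose" else v) for k,v in f.items() if k not in("pixels","z_map")},[k for k in f])
    for t in ("strip0_mid","nozzle0_mid","tray","pot","lid","dish","rest_a","stamp","tongs","jar","cup","canister"):
        for r in regions_of(c,t)[:6]:
            p=W[r["region"]]; p=p[~np.isnan(p[:,0])]
            print(t,round(r["p"],2),np.round(r["rect"]).astype(int),np.round(np.median(p,0),3) if len(p) else None, np.round(np.percentile(p,97,axis=0),3) if len(p) else None,np.round(np.percentile(p,3,axis=0),3) if len(p) else None)
print(readout.get_obs())
E
```

```text
pics
scene {'fov_y': 43.519398307212874, 'cx': 326.6741473915538, 'cy': 202.01433371020656, 'pose': [[-0.697, -0.49, 0.523, 1.272], [0.717, -0.468, 0.517, 0.691], [-0.009, 0.735, 0.678, 0.975], [0.0, 0.0, 0.0, 1.0]]} ['pixels', 'z_map', 'fov_y', 'cx', 'cy', 'pose']
strip0_mid 0.68 [338 189  47  42] [ 0.465 -0.062  0.01 ] [0.48  0.029 0.015] [ 0.448 -0.161  0.002]
strip0_mid 0.3 [344 272  70  50] [0.681 0.158 0.005] [0.697 0.245 0.011] [ 0.649  0.052 -0.001]
nozzle0_mid 0.47 [397 212   3   9] [0.441 0.127 0.024] [0.446 0.132 0.038] [0.435 0.116 0.009]
tray 0.91 [389 234  64  48] [0.498 0.15  0.014] [0.562 0.197 0.018] [ 0.416  0.098 -0.   ]
pot 0.84 [448 257  63  72] [0.585 0.366 0.11 ] [0.613 0.415 0.219] [0.429 0.312 0.022]
pot 0.68 [343 273  73  51] [0.681 0.155 0.005] [0.698 0.243 0.011] [ 0.648  0.05  -0.002]
lid 0.81 [441 256  52  44] [0.6   0.368 0.167] [0.614 0.42  0.228] [0.584 0.313 0.097]
lid 0.64 [448 257  65  74] [0.582 0.365 0.105] [0.613 0.415 0.219] [0.424 0.308 0.013]
lid 0.34 [338 191  46  36] [ 0.465 -0.065  0.01 ] [0.48  0.029 0.015] [ 0.448 -0.153  0.001]
lid 0.26
[... 3180 characters left out ...]
ay([ 1.23302319,  0.46756795, -0.01159983,  1.60271546,  0.00603516,
        1.07142029, -0.05633147]), 'joint_vel': array([ 0.0001727 , -0.00209696,  0.00075141, -0.00047832,  0.00135141,
       -0.00022785,  0.00064156]), 'joint_torque': array([-2.73767255e-04, -5.32239032e+01,  2.10943411e-02, -2.51630241e+01,
        1.14578364e-02,  1.35025988e-03,  1.68534933e-05]), 'ee_pos': array([ 0.18878478, -0.62196761,  0.23123984]), 'orientation': array([-3.04128057e-05,  9.89164564e-01,  1.46810979e-01, -4.19096345e-05]), 'force': array([-0.04496023,  0.45016117, -0.19109695]), 'wrist_torque': array([-0.05346108,  0.01932732,  0.03824864]), 'finger_force': 0.0, 'finger_gap': 0.0849261826938672}
```

View pics/scene1.png

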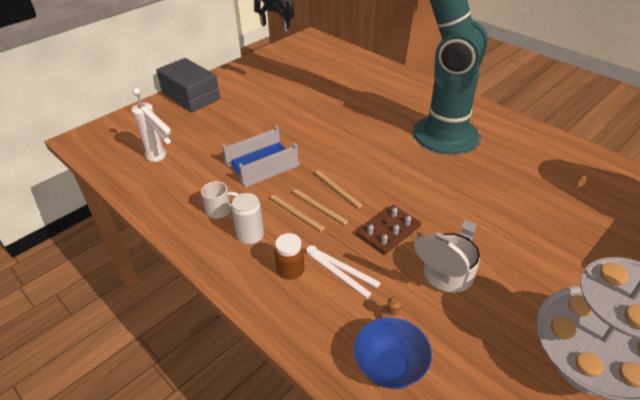

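View pics/top1.png

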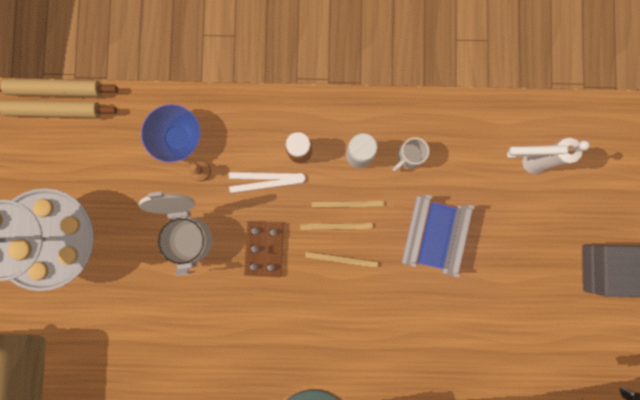

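```bash
cat > m.py <<'E'
from h import *
def rect(p):
    (c,s,a)=cv2.minAreaRect((p[:,:2]*1000).astype(np.float32)); 
    if s[0]<s[1]: s=s[::-1]; a+=90
    return np.round(c,1),np.round(s,1),round((a+90)%180-90,1)
def comps(W,lo,hi,box,mn=12):
    x0,x1,y0,y1=box
    m=(W[...,2]>lo)&(W[...,2]<hi)&(W[...,0]>x0)&(W[...,0]<x1)&(W[...,1]>y0)&(W[...,1]<y1)
    n,l,s,_=cv2.connectedComponentsWithStats(m.astype(np.uint8),connectivity=8)
    return [W[l==i] for i in range(1,n) if s[i,4]>=mn]
E
python3 - <<'E'
from m import *
for c in("scene","top"):
    W=np.load(c+"1.npy"); print("==",c)
    m=(W[...,0]>.35)&(W[...,0]<.8)&(abs(W[...,1])<.5)&(abs(W[...,2])<.006)
    p=W[m]; A=np.c_[p[:,:2],np.ones(len(p))]; print("plane mm",np.round(np.linalg.lstsq(A,p[:,2],rcond=None)[0]*1000,1))
    for p in comps(W,.006,.03,(.4,.66,-.22,.085)): print("strip",rect(p),np.round(p.mean(0)*1000,1),len(p))
    for p in comps(W,.025,.06,(.38,.58,.08,.21),3): print("noz",np.round(p.mean(0)*1000,1),np.round(p[p[:,2]>.03].mean(0)*1000,1),len(p))
    for p in comps(W,.006,.022,(.38,.58,.08,.215),50): print("tray",rect(p))
    for p in comps(W,.05,.058,(.4,.66,-.45,-.2),10)+comps(W,.055,.064,(.4,.66,-.45,-.2),30)+comps(W,.068,.08,(.4,.66,-.45,-.2),2): print("rest",rect(p),np.round(p.mean(0)*1000,1),len(p))
    for p in comps(W,.012,.034,(.42,.64,-.37,-.28),50): print("dish",rect(p))
    p=np.concatenate(comps(W,.081,.089,(.4,.62,.26,.46),5)); print("rim",rect(p),len(p))
    for p in comps(W,.095,.26,(.4,.7,.25,.47),3): print("lid/hook",rect(p),np.round(p.mean(0)*1000,1),np.round(p.min(0)*1000),np.round(p.max(0)*1000),len(p))
E
```

```text
== scene
plane mm [ 2.   0.  -2.1]
strip (array([462.8, -66.9]), array([202. ,  21.1]), 83.3) [464.2 -60.7  10.5] 274
strip (array([554.2, -50.6]), array([200.1,  21. ]), -87.9) [554.5 -46.2  10.3] 320
strip (array([615.7, -79.4]), array([201.1,  19.6]), -87.7) [616.5 -74.4  10.4] 328
noz [440.2 125.7  32.7] [439.9 126.4  34.3] 22
noz [441.6 172.8  31.4] [441.5 172.8  33.9] 32
noz [536.1 121.9  31.1] [535.6 121.2  33.6] 28
noz [489.8 171.   31.8] [489.2 170.8  33.3] 29
noz [538.1 171.2  31.6] [537.8 171.1  35.2] 34
tray (array([486.1, 146.9]), array([157.6, 104.8]), -1.6)
rest (array([ 521.7, -380.7]), array([188. ,  22.8]), -13.7) [ 524.1 -378.5   54.5] 151
rest (array([ 546.3, -271.9]), array([188.3,  23.5]), -13.8) [ 548.6 -268.4   54.6] 167
rest (array([ 521.9, -380.9]), array([188.4,  23.8]), -12.8) [ 521.3 -380.9   58.7] 210
rest (array([ 545.5, -271. ]), array([190.2,  21.2]), -12.8) [ 547.9 -270.2   58.4] 231
rest (array([ 433., -365.]), array([15.9,  8.2]), 66.2) [ 432.9 -364.1   70.3] 9
rest (array([ 458.1, -250.9]), array([15.6,  8.3]), 75.2) [ 457.8 -250.5   71. ] 11
rest
[... 1900 characters left out ...]
6) [ 630.5 -290.6   72.6] 17
rest (array([ 606.3, -401.8]), array([16.6,  6.9]), 80.6) [ 606.3 -401.2   72. ] 15
rest (array([ 453.2, -252.1]), array([14.3,  7.4]), 72.7) [ 453.1 -252.1   72.4] 17
rest (array([ 428.5, -363.1]), array([14.8,  7.6]), 77.0) [ 428.8 -362.7   72.1] 19
dish (array([ 529.3, -329.3]), array([170.6,  73.5]), -10.5)
dish (array([ 459. , -361.5]), array([64.8,  6.4]), -10.8)
rim (array([502. , 341.9]), array([124.1, 118.9]), 46.5) 212
lid/hook (array([590.8, 362.9]), array([127.3,  45.9]), -81.3) [591.9 359.4 172. ] [564. 300.  95.] [614. 425. 236.] 969
lid/hook (array([425.8, 336.9]), array([31.5, 15.6]), -81.4) [425.7 336.  113. ] [417. 321.  95.] [434. 353. 122.] 91
```

```bash
cat >> h.py <<'E'
def best(p,yaws):
    o=readout.get_obs()["q"]; c=[]
    for y in yaws:
        j=env.ik(p,q(y))
        if j is not None: c.append((np.abs(np.array(j)-o).max(),y))
    return min(c)[1]
A=[np.radians(a-1.8) for a in(45,-45,135,-135)]
POT=np.array([.504,.346])
def noz(x,y,dx,dy):
    a=best([x,y,.03],A); env.reach([x,y,.13],q(a)) ; fingers.grip(.05)
    env.movel([x,y,.0195],feed=.12)
    fingers.grip(.0,30); g=readout.get_obs()
    print("gap",round(g["finger_gap"],4),"F",np.round(g["force"],1),g["time_s"])
    env.movel([x,y,.14],feed=.25)
    p=[POT[0]+dx,POT[1]+dy]
    env.movel([*p,.16],feed=.3); env.movel([*p,.06],feed=.2)
    print("gap before drop",round(readout.get_obs()["finger_gap"],4))
    fingers.grip(.036); env.movel([*p,.16],feed=.3); print(readout.get_obs()["time_s"])
E
python3 - <<'E'
from h import *
env.movel([.189,-.622,.30],feed=.3)
a=best([.4865,.1695,.3],A); print(np.degrees(a))
env.reach([.45,.0,.3],q(a)); print(readout.get_obs()["time_s"])
noz(.4865,.169,-.01,0.012)
f=grab_frame("scene"); save(f,"s2.png")
E
```

```text
133.2
4.075
gap 0.0144 F [ 0.3 -0.3  4.9] 6.9667
gap before drop 0.0145
9.8583
```

Run:
```python
import cv2
a=cv2.imread("pics/s2.png"); cv2.imwrite("pics/s2c.png",cv2.resize(a[180:310,330:500],None,fx=4,fy=4,interpolation=cv2.INTER_CUBIC))
```

```text
(no output)
```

View pics/s2c.png

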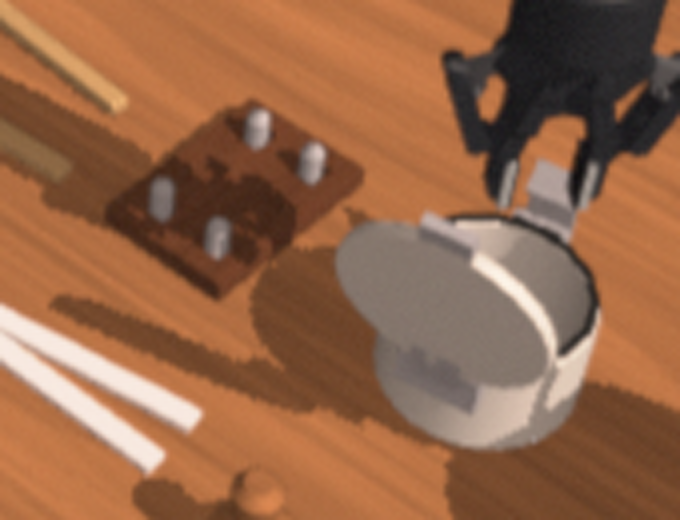

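The middle nozzle (crop about 265,180) has left the tray and the fingers above the pot are empty. The other four nozzles still stand in the tray. I'll move those next.

Run:
```python
from h import *
noz(.438,.171,-.01,-.015)
noz(.437,.124,.012,-.015)
noz(.5345,.1695,.012,.012)
noz(.5325,.1195,-.02,0)
env.movel([.40,.2,.25],feed=.3)
f=grab_frame("top"); save(f,"t3.png"); W=cloud(f)
a=f["pixels"][:,:,::-1][180:290,120:300]; cv2.imwrite("pics/t3c.png",cv2.resize(a,None,fx=4,fy=4,interpolation=cv2.INTER_CUBIC))
from m import comps,rect
p=W[225:256,170:200].reshape(-1,3); p=p[p[:,2]<.06]; print("in pot z",np.round(np.percentile(p[:,2],[5,50,90,95,99]),3))
for p in comps(W,.08,.09,(.42,.58,.26,.42),20):print(rect(p),len(p), cv2.minEnclosingCircle((p[:,:2]*1000).astype(np.float32)))
```

```text
gap 0.0141 F [-0.4 -0.   4.5] 12.5
gap before drop 0.0144
15.325
gap 0.0139 F [ 0.5 -0.3  4.7] 17.9833
gap before drop 0.0144
20.9833
gap 0.0141 F [ 0.  -0.3  3.8] 23.4583
gap before drop 0.0141
26.35
gap 0.0141 F [-0.5  0.2  3.7] 29.0833
gap before drop 0.0145
32.1167
in pot z [0.003 0.013 0.023 0.027 0.045]
(array([492.2, 317.5]), array([131.7,  58.6]), -9.0) 179 ((496.109375, 342.27264404296875), 65.93255615234375)
(array([505.7, 395.4]), array([98. , 31.8]), -1.1) 69 ((505.414794921875, 380.1737365722656), 48.992698669433594)
```

View pics/t3c.png

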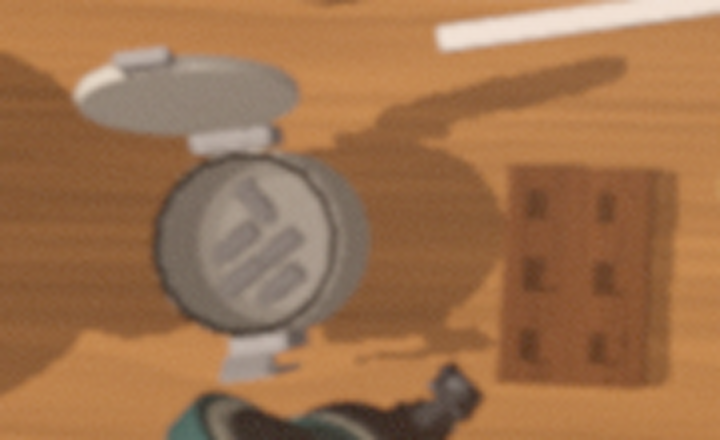

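All six pockets are now empty and five nozzles lie on the pot floor (crop about 260,240). I'll shut the lid next.

Run:
```python
from h import *
ph=np.radians(8.7); ux=np.array([np.cos(ph),np.sin(ph)]); H=POT+.07*ux
def P(r,z): return [*(H+r*ux),z]
env.movel([.4,.2,.36],feed=.3); fingers.grip(0,40)
a=best(P(.09,.36),[ph,ph+np.pi,ph-np.pi]); print(np.degrees(a))
env.reach(P(.09,.36),q(a)); env.movel(P(.09,.195),feed=.2)
env.movel(P(.055,.195),feed=.1)
print("F",np.round(readout.get_obs()["force"],1))
s=.105
for th in np.linspace(1.7,.3,10):
    n=.010+.011*np.sin(th)
    env.movel(P(-s*np.cos(th)+n*np.sin(th),.09+s*np.sin(th)+n*np.cos(th)),feed=.12)
    print(round(th,2),np.round(readout.get_obs()["force"],1))
f=grab_frame("scene"); save(f,"s4.png"); print(readout.get_obs()["time_s"])
cv2.imwrite("pics/s4c.png",cv2.resize(f["pixels"][:,:,::-1][150:310,360:520],None,fx=3,fy=3))
```

```text
-171.3
F [ 0.3 -0.5 -0.6]
1.7 [ 0.1  0.2 -0.8]
1.54 [ 0.7 -0.7 -0.7]
1.39 [ 0.2 -0.1 -0.2]
1.23 [ 0.2 -0.1  0.7]
1.08 [ 0.5 -0.3  0. ]
0.92 [-0.4 -0.4 -1. ]
0.77 [ 0.2 -0.3 -0.2]
0.61 [-0.3 -0.3 -0.2]
0.46 [ 0.7 -0.2 -0.2]
0.3 [-0.4 -0.6  0.9]
39.6833
```

View pics/s4c.png

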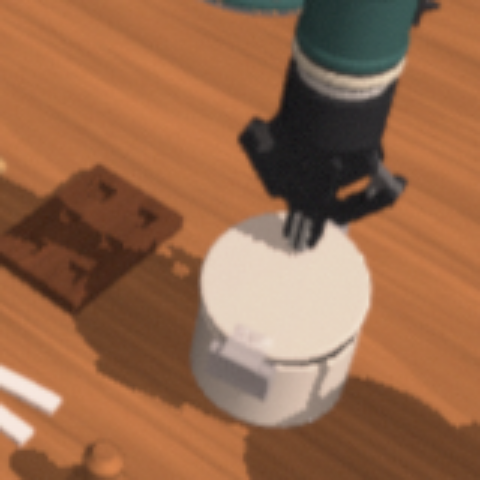

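The lid has swung over nearly flat and the fingertips are on its front (crop about 300,235). I'll press it down now.

Run:
```python
from h import *
ph=np.radians(8.7); ux=np.array([np.cos(ph),np.sin(ph)]); H=POT+.07*ux
def P(r,z): return [*(H+r*ux),z]
env.movel(P(-.11,.125),feed=.1)
for z in (.115,.108,.103,.100,.098,.096,.094):
    hit=env.movel(P(-.11,z),feed=.04,until_force=28); o=readout.get_obs()
    print(z,hit,np.round(o["ee_pos"][2],4),np.round(o["force"],1))
    if hit or o["force"][2]>25: break
env.hold(.3)
env.movel(P(-.11,.2),feed=.2); env.movel([.42,.12,.3],feed=.3); env.hold(.3)
f=grab_frame("scene"); save(f,"s5.png"); W=cloud(f)
from m import comps,rect
for p in comps(W,.092,.26,(.43,.68,.25,.47),30): print(rect(p),np.round(np.percentile(p[:,2],[5,50,95])*1000,1))
f2=grab_frame("top"); W=cloud(f2); save(f2,"t5.png")
for p in comps(W,.092,.26,(.43,.68,.25,.47),30): print(rect(p),np.round(np.percentile(p[:,2],[5,50,95])*1000,1), np.round(np.linalg.lstsq(np.c_[p[:,:2],np.ones(len(p))],p[:,2],rcond=None)[0],3))
for p in comps(W,.006,.03,(.4,.66,-.24,.085)): print("strip",rect(p),np.round(p.mean(0)*1000,1),len(p))
print(readout.get_obs()["time_s"])
```

```text
0.115 False 0.1149 [0.4 1.1 1.1]
0.108 False 0.1077 [-0.7 -0.  -0.2]
0.103 False 0.1026 [-0.6  0.2 -0.7]
0.1 False 0.1003 [-1.2 -0.7  3.8]
0.098 False 0.0999 [-3.9 -4.9 17. ]
0.096 False 0.0996 [-7.6 -8.6 30.6]
(array([510.9, 349.6]), array([135. , 131.6]), -33.3) [ 95.2  98.9 102.2]
(array([506.1, 349.7]), array([132.5, 131.2]), 54.6) [ 96.5 100.6 104.2] [-0.011  0.003  0.105]
strip (array([611.2, -82.1]), array([196.9,  16.7]), -88.5) [611.5 -83.4  12.1] 417
strip (array([586.8, -89.6]), array([199.8,  16.1]), -87.8) [586.6 -88.3  12.1] 418
strip (array([458.1, -68.1]), array([198.5,  16.2]), 83.3) [458.2 -68.1  11.8] 429
strip (array([ 465.5, -238.3]), array([21.9,  3.4]), -2.0) [ 464.3 -238.6   10.2] 13
44.325
```

The lid is flat and latched. One strip has been knocked to about (0.589, -0.089), leaving only 9 mm between it and its neighbour. I'll place the free strip first, then separate that pair.

```bash
cat >> h.py <<'E'
D=np.array([.5319,-.3267]); R=np.radians(-12.25); U=np.array([np.cos(R),np.sin(R)]); 
def strip(x,y,ang,off,op=.05):
    t=D+off*U; o=readout.get_obs()["q"]; c=[]
    for s in (0,180,-180):
        y1=np.radians(ang+s); y2=R+np.pi/2+np.radians(s)
        j=env.ik([x,y,.02],q(y1)); k=env.ik([*t,.07],q(y2))
        if j is not None and k is not None: c.append((np.abs(j-o).max()+np.abs(np.array(k)-j).max(),y1,y2))
    _,y1,y2=min(c)
    env.reach([x,y,.15],q(y1)); fingers.grip(op); env.movel([x,y,.03],feed=.25)
    print("down hit",env.movel([x,y,.004],feed=.06,until_force=8))
    fingers.grip(0,40); g=readout.get_obs(); print("gap",round(g["finger_gap"],4),np.round(g["force"],1),np.round(g["ee_pos"],4))
    env.movel([x,y,.16],feed=.2); env.reach([*t,.16],q(y2))
    env.movel([*t,.072],feed=.15); h=env.movel([*t,.0625],feed=.03,until_force=4)
    g=readout.get_obs(); print("place",h,np.round(g["ee_pos"],4),np.round(g["force"],1),round(g["finger_gap"],4))
    fingers.grip(.028); env.movel([*t,.17],feed=.2); print(g["time_s"])
E
python3 - <<'E'
from h import *
strip(.4604,-.0675,83,-.044)
x,y=.589,-.088
fingers.grip(0); a=best([x,y,.05],[np.pi/2,-np.pi/2]); env.reach([x,y,.06],q(a)); 
print(env.movel([x,y,.005],feed=.03,until_force=5),readout.get_obs()["ee_pos"])
z=readout.get_obs()["ee_pos"][2]
env.movel([x-.005,y,z-.0012],feed=.03); print(np.round(readout.get_obs()["force"],1))
env.movel([x-.045,y,z-.0012],feed=.06); print(np.round(readout.get_obs()["force"],1))
env.movel([x-.045,y,.1],feed=.2); env.movel([.55,.15,.3],feed=.3)
f=grab_frame("top"); save(f,"t6.png"); W=cloud(f)
from m import comps,rect
for p in comps(W,.006,.03,(.4,.66,-.24,.085)): print("strip",rect(p),np.round(p.mean(0)*1000,1),len(p))
for p in comps(W,.066,.085,(.4,.66,-.46,-.18)): print("placed",rect(p),np.round(p.mean(0)*1000,1),len(p))
print(readout.get_obs()["time_s"])
E
```

```text
down hit False
gap 0.0144 [-0.2  0.3  5.2] [ 0.4607 -0.0675  0.0044]
place True [ 0.4895 -0.3178  0.0644] [-1.3  0.1  4.3] 0.0145
50.6
True [ 0.58896998 -0.08797496  0.01218144]
[2.1 0.3 5.4]
[ 0.6 -0.6  9.8]
strip (array([613.6, -81.7]), array([196.8,  22.4]), -87.1) [611.5 -82.8  11.8] 422
strip (array([541.9, -87.5]), array([199.1,  16.6]), -88.8) [542.7 -88.3  12. ] 421
placed (array([ 630.7, -291.2]), array([14.5,  7.6]), 86.3) [ 630.5 -290.1   71.1] 20
placed (array([ 606.5, -401.9]), array([14.1,  7.5]), 74.2) [ 606.7 -401.5   71.6] 20
placed (array([ 488.7, -318.4]), array([199.9,  16.1]), 77.7) [ 488.8 -317.7   71.9] 475
placed (array([ 453.3, -251.9]), array([14.1,  7.4]), 72.7) [ 453.1 -252.    72.9] 17
placed (array([ 428.9, -362.7]), array([12. ,  7.5]), 81.7) [ 429.  -362.3   72.1] 20
57.3667
```

View pics/t6.png

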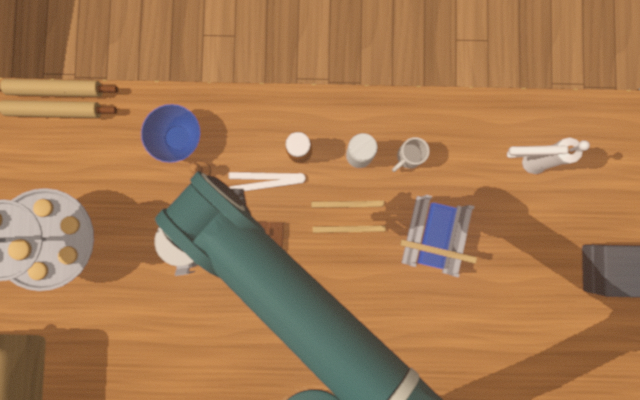

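The pair is now well apart (rows 204 and 229, columns 312–384), and the first strip lies squarely across the rests at about (438,251). I'll place the other two.

Run:
```python
from h import *
from m import comps,rect
strip(.5435,-.0877,91.3,0)
strip(.6130,-.0822,92,.044)
env.movel([.45,-.05,.35],feed=.3); env.hold(.5)
f=grab_frame("top"); save(f,"t7.png"); W=cloud(f)
for p in comps(W,.066,.085,(.4,.68,-.46,-.18)): print("placed",rect(p),np.round(p.mean(0)*1000,1),np.round(p[:,2].std()*1000,1),len(p))
f=grab_frame("scene"); save(f,"s7.png"); W=cloud(f)
for p in comps(W,.09,.26,(.43,.68,.25,.47),30): print(rect(p),np.round(np.percentile(p[:,2],[5,50,95])*1000,1))
print(readout.get_obs()["time_s"])
```

```text
down hit False
gap 0.0148 [ 0.8 -0.   3.6] [ 0.5439 -0.0876  0.0044]
place True [ 0.5325 -0.3271  0.0645] [-0.9 -0.9  4.7] 0.0142
63.55
down hit False
gap 0.0146 [0.1 0.3 1.8] [ 0.6133 -0.0822  0.0045]
place True [ 0.5755 -0.3364  0.0645] [-1.  -0.   4.5] 0.0144
70.5
placed (array([ 630.4, -290.9]), array([13.2,  8.3]), 84.4) [ 630.6 -290.7   71.8] 2.1 17
placed (array([ 606.4, -402.3]), array([13.2,  7.5]), 72.8) [ 606.3 -401.8   71.4] 2.1 17
placed (array([ 575.1, -335. ]), array([199. ,  16.4]), 77.8) [ 575.  -334.5   71.9] 2.2 470
placed (array([ 532. , -326.3]), array([200. ,  16.2]), 78.2) [ 531.9 -326.    71.7] 2.1 472
placed (array([ 488.9, -317.5]), array([198.7,  15.9]), 77.7) [ 488.8 -317.9   71.8] 2.2 468
placed (array([ 453.1, -251.8]), array([13.8,  7.6]), 77.4) [ 452.9 -251.7   71.8] 1.6 18
placed (array([ 428.3, -363.7]), array([14.2,  7.5]), 77.2) [ 428.7 -362.8   71.6] 2.1 19
(array([510.5, 351.4]), array([139.3, 131.9]), 52.6) [ 94.9  98.9 102.5]
73.4167
```

View pics/s7.png

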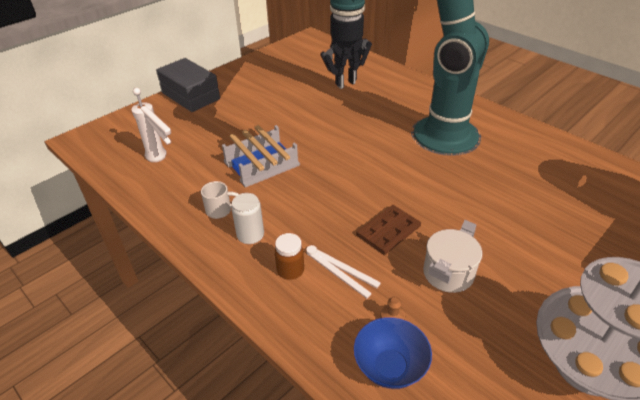

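The three strips lie parallel across the rests (about 262,152), the tray is empty (389,230) and the pot is shut (453,258). The bystander objects haven't moved.

```bash
python3 -c "
from h import *
print(env.finish_job())"
```

```text
the job is handed in; nothing more can be done
None
```

I put all five nozzles in the pot and latched its lid shut, laid the three strips level and square across the rests, and handed the job in at about 73 s; the handed-in call returned no verdict.

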